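Rebuild the cleaned burner and hold the gas knob on spark

ROBOT

A 6-joint arm with a two-finger parallel gripper is mounted at the origin on a cart in front of the work surface, level with it; the furniture and walls round the work are solid. World frame = base frame: x ahead of the robot, y to its left, z up, the work surface at z = 0. Lengths are in mm, angles in degrees, forces in N, time in s.
With the tool pointing down it reaches from about 300 to 1000 mm from the base axis. Payload 5.1 kg.
Tool frame: the origin (TCP) lies between the finger pads; the fingertips stand 11 mm ahead of it and the grasp point (between the pads) lies 8 mm behind it (bot.finger_overhang is the distance from the TCP to the fingertips, in mm); z points along the fingers, y is the line along which they close (so a half turn about z gives the same grasp; the last joint's range is limited). The gripper opens to 95 mm and grips with 3 to 60 N. Pads are 20 mm wide; open, the fingers measure 119 mm over their backs; the gripper's body (75 mm by 180 mm) begins 59 mm behind the grasp point.
Start: joints at [-74.061, 7.093, 94.555, -0, 78.352, -4.733], TCP at [229.432, -608.149, 225.656] pointing down, gripper open.
Joint ranges: [-149.61, 149.61], [-58.7, 133.49], [1.44, 155.28], [-77.14, 257.14], [18.33, 153.61], [-166.67, 166.67]. Speed limits (degrees/s): [147.25, 147.25, 180, 180, 180, 180].

INTERFACE

Orientations are given as a 3x3 rotation matrix whose columns are the frame's x, y, z axes.
In Python, from workcell import bot gives the robot as it stands.
- The arm moves only by the tool drive_tool, never from a script. Its argument "rows" is a list of rows, each a list of 6 numbers: the shift along the tool's x, y, z in cm, then the turn, a rotation vector about the tool's x, y, z in degrees. A call has 1 to 8 rows; each row shifts and turns the commanded pose from where the row before left it, along the tool's axes as they then stand; what a row does not reach is not made up. A row lasts 1/10 s, in which the tool goes at most 50 mm and 8.59 degrees, less where a joint would pass 70% of its speed; a pose out of reach is approached as far as the arm can. A call with a gripper value outside its range is refused whole. "jaw" is the finger opening in cm, from 0 to 9.51, set as the call begins (left out, the last holds). The fingers move at their own pace and stop on an object; "force" is the grip in N (left out, the last holds). Time passes only in rows, so rows that do not move let the fingers close. It gives the time, the measured TCP pose, the force, the opening and the grip force at its end, in the units of the state.
- bot.get_state(): the state, without advancing time (a new reading comes with each control period).
- bot.read_camera(name): name is "side" or "top"; returns (picture, depth): 384x512x3 uint8, red, green, blue; 384x512 float32, mm along the optical axis (not along the pixel's ray), 0 where there is no reading.
- bot.camera_params(name): a dict with "vertical_fov" (degrees; the focal length in pixels is half the picture's height over the tangent of half this angle, whatever the lens; pixels are square), "cx", "cy" (the principal point, pixels), "k1" (the pictures are not rectified: a ray, as slopes to the right and down, at radius r is drawn at 1 + k1 r^2 times it, then the intrinsics apply), "T" (4x4, takes a point from camera to world coordinates). Camera axes: x right, y down, z forward; pixel columns grow to the right and rows downward; lengths in mm; the calibration is good to about 2 mm. A picture is of the moment at which its call begins. camera_params takes no time and is no camera call.
- bot.sign_off(): hands the job in; it is judged then, once.
Trained networks look in the newest picture that a camera, given by its name, has taken for a name from the list of things; names that differ only in an ending like _2 or _b are one class to them, and where a whole thing is asked for, a point or a joint stands for the part that bears it (a point fixed in the world has none). Each returns a list of dicts, best first, with "score" (0 to 1); they miss things now and then, are a little off and sometimes report something else, mostly with a low value. They report only what shows in the picture. A call takes as long as a camera call.
- bot.look_for(camera, target): "point" ([x, y, z] in mm, in world coordinates, good to about 4 mm: the middle of the surface that is visible of it).
- bot.place_of(camera, target): "point" ([x, y, z] in mm, in world coordinates, good to about 4 mm: a listed point, or the origin of a listed thing).
The state is a dict: "clock": time; "joints": joint angles; "joint_velocities": joint speeds; "effort": joint torques, N m; "ee_pos": TCP position; "eef_rot": TCP orientation; "wrist_force": force on the tool from outside, world axes, zero at the start; "moment": the same for the moment, N m; "finger_gap": finger opening in mm; "finger_force": force on a finger pad.
Only numpy, scipy, OpenCV 4.12 (cv2) and the standard library are available. Lean on these libraries where they do the work, as an engineer would, in place of code of your own. Each camera call takes 0.05 s, during which the arm holds its last target. There are 200 camera calls.

TASK

The burner of the table-top gas stove has been washed: lower the brass flame ring over the stove's centre post until it sits fully home on its seat, then the black burner cap over the same post until it sits flat on the brass ring; the gas knob must stay off until both are on. Then push the knob all the way in and turn it anticlockwise, past the low and high clicks, to the orange spark mark at the end of its turn, and finish while still holding it there, turned and pushed in against its springs: do not let go. Leave the dish soap, the black tin and the egg timer standing where they are.

Things in the scene. Friction and masses are not known exactly. Their poses are not given: they have to be found in the camera images.
- stove: Fixed one-burner gas stove, dark, 258 x 230 mm, light top plate 62 mm above the worktop. Origin on the worktop; x points from its front (knob) to its back, y to its left, z up. Post axis at x +20 mm, knob axis at x -115 mm, y 0. Four pan-support fingers stand 66 to 88 mm off the post at 45 degrees to x and y, tops 111 mm above the worktop.
- burner_seat (a point): Centre of the flat metal burner seat (65 mm wide) at the foot of the fixed steel centre post, 68 mm above the worktop; axes as the stove. The post is 12 mm thick and stands 34 mm above the seat; its tip is rounded over the last 4 mm. Wall cupboards hang 0.56 m above the worktop from 30 to 100 mm behind the post (and behind the mat): lift no higher than needed.
- flame_ring: Loose brass flame ring with slots round its side, 62 mm outside, 16 mm hole, 16 mm high, about 160 g; starts on the ribbed grey-green drying mat (4 mm thick). Origin: centre of its underside, z up.
- burner_cap: Loose black burner cap, a ring of 48 mm outside, 16 mm hole, 12 mm high, about 100 g, top edge bevelled; starts on the same mat. Origin: centre of its underside, z up. When both are on, its underside is 16 mm above the seat.
- knob_grip (a point): Top centre of the knob's grip bar, on its vertical axis, 96 mm above the worktop when out. Turns with the knob: x along the bar towards the white pointer line, y across the bar, z up. Bar 42 mm long, 10 mm thick, 22 mm high, on a round black skirt 45 mm wide whose top is 12 mm above the top plate (4 mm when pushed in).
- knob_turn (a joint): Knob angle, rad, anticlockwise from above: 0 off (pointer to the stove's back; start), 0.4 low (small dot), 0.8 high (large dot), 1.2 spark (orange bolt; end stop 1.22). It clicks and stays at low and high (about 0.25 N m to pass a click); let go at spark it springs back to high (0.09 N m). From off it turns only when pushed in over 6 mm.
- knob_press (a joint): How far the knob is pushed in (down), in m: 0 out, 0.008 all the way in. A spring lifts it, about 3 N at first and 8 N fully in; it moves with the grip bar, so hold it down while turning and at the end.
- dish_soap: Bystander: pale dish soap bottle with a lemon picture and orange cap, 50 x 83 x 256 mm; origin under its centre.
- black_tin: Bystander: black square tin with a lid, 68 x 68 x 124 mm; origin under its centre.
- egg_timer: Bystander: red and cream kitchen timer, 60 mm wide, 46 mm high; origin under its centre.

How it is judged:
By the outcome, as a careful person would: the job done as asked, in the order asked, and still so for the second after the job is handed in, while the arm keeps its last pose, push and grip.
It also fails if it takes over 58 s, if anything falls off the work surface, if the arm or the gripper's body presses on something with over 40 N, if the wrist force passes 120 N, or if a joint passes its speed limit or range.

## Working session

There is one attempt and no reset: what is moved stays moved. The work goes in short steps, Python scripts to look and compute and a tool call to move; the robot and the scene stay as the last step left them, time stands still between calls to the robot, and variables do not carry over. Pictures are saved under pics/ and viewed, at most 10 in all, crops included, and the job is handed in when it is done.

Besides the shell and the picture viewer there is one more tool, called after "Emit:" as name([rows], argument=value, ...), one row to a line, values as JSON. drive_tool: Moves the arm, as the interface text tells. Its arguments: {"type":"object","properties":{"rows":{"type":"array"},"jaw":{"type":"number"},"force":{"type":"number"}},"required":["rows"]}

```bash
mkdir -p pics; cat > h.py <<'E'
import numpy as np, cv2
from workcell import bot
np.set_printoptions(precision=2,suppress=True)
def cloud(cam):
    im,d=bot.read_camera(cam); p=bot.camera_params(cam)
    h,w=d.shape; f=h/2/np.tan(np.radians(p["vertical_fov"])/2)
    K=np.array([[f,0,p["cx"]],[0,f,p["cy"]],[0,0,1.]])
    u,v=np.meshgrid(np.arange(w),np.arange(h))
    uv=np.stack([u,v],-1).reshape(-1,1,2).astype(np.float64)
    # k1: distorted = s*(1+k1 r^2)
    n=cv2.undistortPoints(uv,K,np.array([p["k1"],0,0,0,0.])).reshape(h,w,2)
    P=np.dstack([n[...,0]*d,n[...,1]*d,d]); T=np.array(p["T"])
    return im,d,P@T[:3,:3].T+T[:3,3]
E
python3 - <<'E'
from h import *
for c in ("side","top"):
    im,d,W=cloud(c); np.savez(c,im=im,d=d,W=W)
    cv2.imwrite(f"pics/{c}0.png",im[...,::-1])
    for t in ("stove","burner_seat","flame_ring","burner_cap","knob_grip","dish_soap","black_tin","egg_timer"):
        print(c,t,[(np.array(r["point"]),round(r["score"],2)) for r in bot.place_of(c,t)[:2]])
print(bot.get_state())
E
```

```text
side stove [(array([ 638.2, -128.9,    0.4]), 0.64), (array([ 329.5, -482.2,   -4.4]), 0.51)]
side burner_seat [(array([ 646.8, -140.9,   67.9]), 0.6)]
side flame_ring [(array([ 379.3, -339. ,    3.1]), 0.55)]
side burner_cap [(array([ 452.9, -274. ,    2.1]), 0.49)]
side knob_grip [(array([561.4, -45.4,  96.9]), 0.62)]
side dish_soap [(array([ 393.4, -569.5,    3.3]), 0.95)]
side black_tin [(array([ 331.9, -482.4,   -5.3]), 0.8), (array([ 394. , -569.7,    1.9]), 0.48)]
side egg_timer [(array([778.3,  44.5,   2.7]), 0.61)]
top stove [(array([ 638.6, -128.2,    2.9]), 0.6), (array([ 381.3, -332. ,    2.9]), 0.17)]
top burner_seat [(array([ 654. , -143.4,   67.8]), 0.6)]
top flame_ring [(array([ 377.6, -331.3,    5.1]), 0.76)]
top burner_cap [(array([ 452.9, -273.2,    2.5]), 0.48)]
top knob_grip [(array([557. , -44.2,  97.5]), 0.74)]
top dish_soap [(array([ 389.7, -571.5,   -3.2]), 0.84)]
top black_tin [(array([ 334.8, -484.7,    3.7]), 0.88), (array([779.4,  41.5,  -1. ]), 0.23)]
top egg_timer []
{'clock': 0.9, 'joints': array([-74.06,   7.09,  94.56,  -0.  ,  78.35,  -4.73]), 'joint_velocities': array([ 0.08,  0.01, -0.06,  0.01,  0.  , -0.  ]), 'effort': array([  0.  , -41.76, -36.02,   0.08,   0.04,   0.  ]), 'ee_pos': array([ 229.42, -608.15,  225.67]), 'eef_rot': array([[ 0.94,  0.35, -0.  ],
       [ 0.35, -0.94, -0.  ],
       [-0.  ,  0.  , -1.  ]]), 'wrist_force': array([-0.14,  0.2 ,  0.19]), 'moment': array([-0.02,  0.02,  0.03]), 'finger_force': 0.0, 'finger_gap': 95.03176513317929}
```

View pics/top0.png

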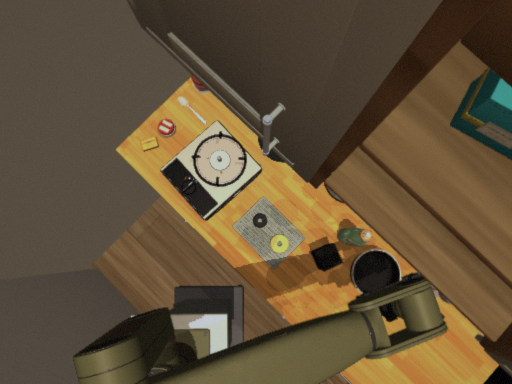

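View pics/side0.png

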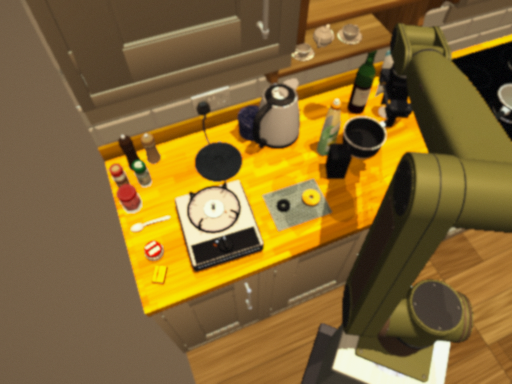

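The top picture shows the stove at about (212,168) with its knob at (187,183), the mat with cap at (260,220) and ring at (280,244), and the tin and soap to their right. The side picture agrees: stove (215,222), cap (283,205), ring (312,198). Next I refine the positions using depth and colour.

```bash
python3 - <<'E'
from h import *
rad=lambda W,c:np.hypot(W[...,0]-c[0],W[...,1]-c[1])
for c in ("top","side"):
    z=np.load(c+".npz"); im,d,W=z["im"],z["d"],z["W"]; T=np.array(bot.camera_params(c)["T"]); print(c,"cam at",T[:3,3])
    def rep(n,m):
        P=W[m]; 
        if len(P)==0: print(n,0);return
        (x,y),(a,b),th=cv2.minAreaRect(P[:,:2].astype(np.float32))
        print(n,len(P),"mean",P.mean(0),"rectc",round(x,1),round(y,1),"size",round(a,1),round(b,1),round(th,1),"zmed",np.median(P[:,2]))
    Z=W[...,2]; v=d>0
    rep("ring",v&(rad(W,(378,-335))<45)&(Z>14)&(Z<30))
    rep("cap",v&(rad(W,(453,-274))<38)&(Z>11)&(Z<25))
    rep("mat",v&(rad(W,(415,-305))<20))
    rep("post",v&(rad(W,(650,-142))<25)&(Z>85)&(Z<108))
    rep("pan",v&(rad(W,(650,-142))<110)&(rad(W,(650,-142))>55)&(Z>95)&(Z<120))
    rep("knob",v&(rad(W,(559,-45))<35)&(Z>86)&(Z<105))
    rep("plate",v&(rad(W,(638,-128))<170)&(Z>55)&(Z<67))
z=np.load("top.npz");a=cv2.resize(z["im"][110:260,155:305],(600,600),interpolation=cv2.INTER_CUBIC)
z=np.load("side.npz");cv2.imwrite("pics/topc.png",a[...,::-1])
E
```

```text
top cam at [ 361.23 -269.85 1435.34]
ring 245 mean [ 372.15 -333.48   19.  ] rectc 373.4 -333.0 size 59.7 59.0 88.8 zmed 18.65063629389374
cap 123 mean [ 450.08 -270.49   15.17] rectc 449.7 -271.8 size 52.1 46.3 62.5 zmed 15.101836496223541
mat 112 mean [ 415.26 -305.31    3.63] rectc 414.8 -305.2 size 37.6 35.9 42.8 zmed 3.6309769370262757
post 14 mean [ 646.32 -142.45   97.98] rectc 646.6 -142.8 size 12.6 8.9 45.9 zmed 98.80130680205798
pan 88 mean [ 641.08 -142.31  107.98] rectc 646.5 -143.3 size 125.4 125.9 41.0 zmed 108.31135579460988
knob 47 mean [557.05 -41.22  93.45] rectc 557.5 -40.9 size 10.4 40.5 41.6 zmed 93.62404735007885
plate 4188 mean [ 617.43 -112.1    61.63] rectc 618.8 -113.3 size 228.8 254.2 41.6 zmed 61.66067767528568
side cam at [ 287.25  383.93 1185.76]
ring 210 mean [ 373.87 -332.31   18.81] rectc 374.2 -333.2 size 55.6 63.7 18.6 zmed 18.56780560757784
cap 114 mean [ 451.6  -269.36   15.07] rectc 451.5 -270.3 size 44.5 45.0 19.7 zmed 15.227743892840408
mat 88 mean [ 414.59 -304.9     3.14] rectc 415.0 -304.1 size 38.5 35.0 25.8 zmed 3.047321158088039
post 18 mean [ 646.02 -141.04   94.98] rectc 646.1 -142.1 size 9.6 10.2 27.5 zmed 95.80105208700706
pan 82 mean [ 644.3  -134.27  106.79] rectc 647.3 -141.7 size 124.7 124.6 40.9 zmed 107.86852249813569
knob 48 mean [557.35 -39.5   94.11] rectc 557.7 -40.4 size 9.7 41.3 41.8 zmed 94.08295772471183
plate 4161 mean [ 617.29 -104.3    61.84] rectc 621.4 -112.3 size 225.4 257.4 41.3 zmed 61.875637561524854
```

View pics/topc.png

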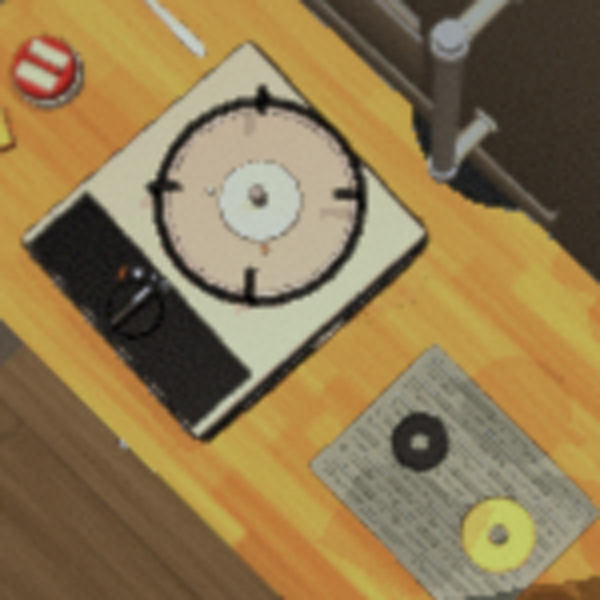

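```bash
cat >> h.py <<'E'
def plan(x,y,z,yaw):
    "turn about tool z (deg) first, then shift in cm along tool axes after that turn"
    s=bot.get_state(); R=s["eef_rot"]; p=s["ee_pos"]
    now=np.degrees(np.arctan2(R[1,0],R[0,0])); a=np.radians(yaw)
    d=np.array([x,y,z])-p; c,n=np.cos(a),np.sin(a)
    print("t",round(s["clock"],2),"pos",p,"yaw",round(now,2),"tilt",R[2],"gap",round(s["finger_gap"],1),"F",s["wrist_force"],"grip",round(s["finger_force"],1))
    print("turn z",round(-((yaw-now+180)%360-180),2),"shift cm",np.array([c*d[0]+n*d[1],n*d[0]-c*d[1],-d[2]])/10)
E
python3 -c "
from h import *
plan(374,-333,225,41.4);plan(374,-333,17,41.4)"
```

```text
t 0.9 pos [ 229.42 -608.15  225.67] yaw 20.67 tilt [-0.  0. -1.] gap 95.0 F [-0.14  0.2   0.19] grip 0.0
turn z -20.73 shift cm [ 29.04 -11.08   0.07]
t 0.9 pos [ 229.42 -608.15  225.67] yaw 20.67 tilt [-0.  0. -1.] gap 95.0 F [-0.14  0.2   0.19] grip 0.0
turn z -20.73 shift cm [ 29.04 -11.08  20.87]
```

Emit:
drive_tool([
  [0,0,0,0,0,-7],
  [0,0,0,0,0,-7],
  [0,0,0,0,0,-6.7],
  [3.6,-1.4,0,0,0,0],
  [3.6,-1.4,0,0,0,0],
  [3.6,-1.4,0,0,0,0],
  [3.6,-1.4,0,0,0,0],
  [3.6,-1.4,0,0,0,0],
])

```text
clock: 1.7
ee_pos: [318.7, -435.3, 225.7]
eef_rot: [[0.751, 0.661, 0.0], [0.661, -0.751, -0.0], [0.0, 0.0, -1.0]]
wrist_force: [-0.1, -0.0, -0.6]
finger_gap: 94.7
finger_force: 0.0
```

Emit:
drive_tool([
  [3.7,-1.4,0,0,0,0],
  [3.7,-1.4,0,0,0,0],
  [3.6,-1.3,0,0,0,0],
  [0,0,4,0,0,0],
  [0,0,4,0,0,0],
  [0,0,4,0,0,0],
  [0,0,2,0,0,0],
  [0,0,0,0,0,0],
])

```text
clock: 2.5
ee_pos: [371.7, -330.9, 81.9]
eef_rot: [[0.75, 0.661, -0.005], [0.661, -0.75, 0.006], [-0.0, -0.008, -1.0]]
wrist_force: [-0.1, -0.4, -0.4]
finger_gap: 94.8
finger_force: 0.0
```

```bash
python3 -c "
from h import *
plan(374,-333,17,41.4)"
```

```text
t 2.5 pos [ 371.69 -330.9    81.88] yaw 41.38 tilt [-0.   -0.01 -1.  ] gap 94.8 F [-0.07 -0.45 -0.37] grip 0.0
turn z -0.02 shift cm [0.03 0.31 6.49]
```

Emit:
drive_tool([
  [0,0,0,0,0,0],
  [0,0,0,0,0,0],
])

```text
clock: 2.7
ee_pos: [374.8, -334.4, 87.8]
eef_rot: [[0.75, 0.661, 0.002], [0.661, -0.75, -0.003], [0.0, 0.004, -1.0]]
wrist_force: [0.0, -0.2, -0.2]
finger_gap: 95.2
finger_force: 0.0
```

```bash
python3 -c "
from h import *
plan(374,-333,17,41.4)"
```

```text
t 2.7 pos [ 374.75 -334.38   87.83] yaw 41.37 tilt [ 0.  0. -1.] gap 95.2 F [ 0.01 -0.18 -0.22] grip 0.0
turn z -0.03 shift cm [ 0.03 -0.15  7.08]
```

Emit:
drive_tool([
  [0,0,1.5,0,0,0],
  [0,0,2,0,0,0],
  [0,0,1.5,0,0,0],
  [0,0,1,0,0,0],
  [0,0,0.6,0,0,0],
  [0,0,0.3,0,0,0],
  [0,0,0,0,0,0],
  [0,0,0,0,0,0],
])

```text
clock: 3.5
ee_pos: [374.1, -333.6, 17.3]
eef_rot: [[0.75, 0.661, 0.001], [0.661, -0.75, -0.001], [0.0, 0.001, -1.0]]
wrist_force: [-0.2, -0.0, -0.1]
finger_gap: 95.1
finger_force: 0.0
```

Emit:
drive_tool([
  [0,0,0,0,0,0],
  [0,0,0,0,0,0],
  [0,0,0,0,0,0],
  [0,0,0,0,0,0],
  [0,0,0,0,0,0],
  [0,0,0,0,0,0],
], jaw=5.5, force=10)

```text
clock: 4.1
ee_pos: [373.9, -333.4, 16.8]
eef_rot: [[0.75, 0.661, 0.0], [0.661, -0.75, -0.0], [0.0, 0.001, -1.0]]
wrist_force: [-0.2, -0.5, -0.1]
finger_gap: 62.4
finger_force: 10.0
```

Emit:
drive_tool([
  [0,0,0,0,0,0],
  [0,0,0,0,0,0],
  [0,0,0,0,0,5],
  [0,0,0,0,0,8],
  [0,0,0,0,0,8],
  [0,0,0,0,0,8],
  [0,0,0,0,0,8],
  [0,0,0,0,0,8],
], jaw=7.6)

```text
clock: 4.9
ee_pos: [373.5, -333.0, 16.5]
eef_rot: [[0.998, -0.069, -0.0], [-0.069, -0.998, 0.0], [-0.0, -0.0, -1.0]]
wrist_force: [0.2, -0.3, -0.6]
finger_gap: 76.2
finger_force: 0.0
```

Emit:
drive_tool([
  [0,0,0,0,0,8],
  [0,0,0,0,0,8],
  [0,0,0,0,0,8],
  [0,0,0,0,0,8],
  [0,0,0,0,0,8],
  [0,0,0,0,0,5],
  [0,0,0,0,0,0],
  [0,0,0,0,0,0],
])

```text
clock: 5.7
ee_pos: [373.6, -333.1, 16.6]
eef_rot: [[0.662, -0.749, -0.0], [-0.749, -0.662, 0.0], [-0.0, 0.0, -1.0]]
wrist_force: [1.2, 0.9, 0.3]
finger_gap: 76.2
finger_force: 0.0
```

Emit:
drive_tool([
  [0,0,0,0,0,0],
  [0,0,0,0,0,0],
  [0,0,0,0,0,0],
  [0,0,0,0,0,0],
  [0,0,0,0,0,0],
  [0,0,0,0,0,0],
], jaw=5.5, force=25)

```text
clock: 6.3
ee_pos: [373.7, -333.1, 16.6]
eef_rot: [[0.661, -0.75, 0.0], [-0.75, -0.661, 0.0], [-0.0, -0.0, -1.0]]
wrist_force: [0.4, 0.4, -0.3]
finger_gap: 60.8
finger_force: 25.0
```

```bash
python3 -c "
from h import *
plan(646.5,-142.3,125,-48.6)"
```

```text
t 6.3 pos [ 373.71 -333.14   16.64] yaw -48.62 tilt [-0. -0. -1.] gap 60.8 F [ 0.44  0.38 -0.32] grip 25.0
turn z -0.02 shift cm [  3.72 -33.08 -10.84]
```

Emit:
drive_tool([
  [0,0,-1,0,0,0],
  [0,0,-2.5,0,0,0],
  [0,0,-3,0,0,0],
  [0,0,-3,0,0,0],
  [0,0,-1.8,0,0,0],
  [0,-0.5,-0.5,0,0,0],
  [0.2,-2,0,0,0,0],
  [0.4,-3.5,0,0,0,0],
])

```text
clock: 7.1
ee_pos: [422.1, -297.9, 134.2]
eef_rot: [[0.659, -0.752, -0.001], [-0.752, -0.659, 0.0], [-0.001, 0.001, -1.0]]
wrist_force: [0.3, 0.1, -1.8]
finger_gap: 60.6
finger_force: 25.0
```

Emit:
drive_tool([
  [0.5,-4,0,0,0,0],
  [0.5,-4.3,0,0,0,0],
  [0.5,-4.3,0,0,0,0],
  [0.5,-4.3,0,0,0,0],
  [0.5,-4,0,0,0,0],
  [0.3,-3,0,0,0,0],
  [0.2,-2,0,0,0,0],
  [0.1,-1.1,0,0,0,0],
])

```text
clock: 7.9
ee_pos: [646.3, -141.0, 133.1]
eef_rot: [[0.662, -0.749, -0.002], [-0.749, -0.662, 0.001], [-0.002, 0.001, -1.0]]
wrist_force: [-0.5, -0.1, -1.6]
finger_gap: 61.2
finger_force: 25.0
```

Emit:
drive_tool([
  [0,0,0,0,0,0],
  [0,0,0,0,0,0],
  [0,0,0,0,0,0],
  [0,0,0,0,0,0],
])

```text
clock: 8.3
ee_pos: [645.1, -143.6, 134.7]
eef_rot: [[0.66, -0.751, -0.0], [-0.751, -0.66, -0.0], [-0.0, 0.0, -1.0]]
wrist_force: [0.3, 1.3, -1.1]
finger_gap: 60.8
finger_force: 25.0
```

```bash
python3 - <<'E'
from h import *
plan(646.5,-142.3,125,-48.6)
L=[]
for c in("top","side"):
    im,d,W=cloud(c)
    cv2.imwrite(f"pics/{c}1.png",im[...,::-1])
    p=np.array([640,-140,110]);i=np.unravel_index(np.argmin(np.linalg.norm(W-p,axis=2)),d.shape);print(i)
    y,x=i;y=max(50,y);x=max(50,x);L.append(cv2.resize(im[y-50:y+50,x-50:x+50],(400,400),interpolation=cv2.INTER_CUBIC))
cv2.imwrite("pics/b1.png",np.hstack(L)[...,::-1])
E
```

```text
t 8.3 pos [ 645.07 -143.57  134.68] yaw -48.7 tilt [-0.  0. -1.] gap 60.8 F [ 0.3   1.3  -1.15] grip 25.0
turn z -0.1 shift cm [-0.   -0.19  0.97]
(np.int64(160), np.int64(209))
(np.int64(197), np.int64(214))
```

View pics/b1.png

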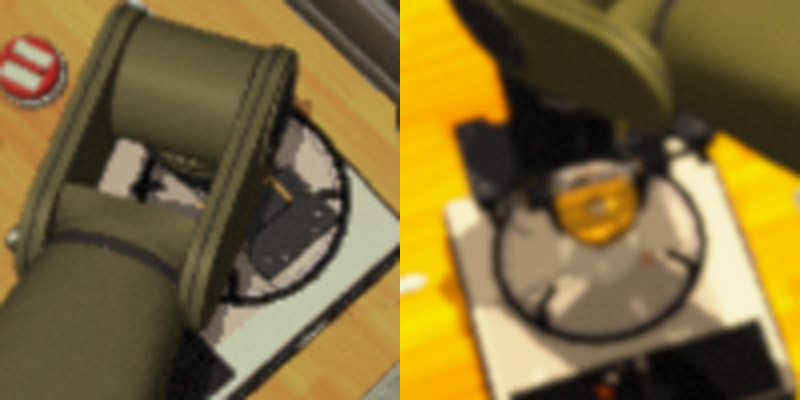

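The ring is held level over the seat in the side crop, with its hole at about (600,207) and the pale seat just below. Next I lower it to just above the post tip and check the pose.

Emit:
drive_tool([
  [0,0,0.5,0,0,0],
  [0,0,0.5,0,0,0],
  [0,0,0.3,0,0,0],
  [0,0,0,0,0,0],
  [0,0,0,0,0,0],
  [0,0,0,0,0,0],
  [0,0,0,0,0,0],
])

```text
clock: 9.1
ee_pos: [646.0, -142.9, 121.9]
eef_rot: [[0.661, -0.75, 0.0], [-0.75, -0.661, -0.0], [0.0, -0.0, -1.0]]
wrist_force: [0.7, -0.9, -1.6]
finger_gap: 61.0
finger_force: 25.0
```

```bash
python3 - <<'E'
from h import *
plan(646.5,-142.3,80.6,-48.6)
E
```

```text
t 9.1 pos [ 646.   -142.86  121.94] yaw -48.62 tilt [ 0. -0. -1.] gap 61.0 F [ 0.72 -0.88 -1.61] grip 25.0
turn z -0.02 shift cm [-0.01 -0.07  4.13]
```

Emit:
drive_tool([
  [0,-0.07,0.4,0,0,0],
  [0,0,0.4,0,0,0],
  [0,0,0.3,0,0,0],
  [0,0,0.2,0,0,0],
  [0,0,0,0,0,0],
  [0,0,0,0,0,0],
])

```text
clock: 9.7
ee_pos: [647.4, -142.7, 109.0]
eef_rot: [[0.661, -0.75, 0.003], [-0.75, -0.661, -0.001], [0.003, -0.002, -1.0]]
wrist_force: [5.1, -0.7, -1.9]
finger_gap: 61.0
finger_force: 25.0
```

Emit:
drive_tool([
  [0.07,-0.08,0.2,0,0,0],
  [0,0,0.3,0,0,0],
  [0,0,0.3,0,0,0],
  [0,0,0,0,0,0],
  [0,0,0,0,0,0],
])

```text
clock: 10.2
ee_pos: [647.9, -142.7, 100.5]
eef_rot: [[0.661, -0.75, 0.001], [-0.75, -0.661, -0.001], [0.001, -0.001, -1.0]]
wrist_force: [3.7, -2.2, -1.4]
finger_gap: 60.6
finger_force: 25.0
```

Emit:
drive_tool([
  [0.08,-0.03,0.2,0,0,0],
  [0,0,0.5,0,0,0],
  [0,0,0.5,0,0,0],
  [0,0,0.4,0,0,0],
  [0,0,0,0,0,0],
  [0,0,0,0,0,0],
])

```text
clock: 10.8
ee_pos: [647.9, -142.8, 83.5]
eef_rot: [[0.661, -0.75, -0.0], [-0.75, -0.661, 0.0], [-0.0, 0.0, -1.0]]
wrist_force: [5.8, -1.6, -5.9]
finger_gap: 60.8
finger_force: 25.0
```

Emit:
drive_tool([
  [0,0,0.15,0,0,0],
  [0,0,0.15,0,0,0],
  [0,0,0,0,0,0],
  [0,0,0,0,0,0],
  [0,0,0,0,0,0],
])

```text
clock: 11.3
ee_pos: [648.0, -142.7, 81.5]
eef_rot: [[0.661, -0.75, -0.0], [-0.75, -0.661, 0.0], [-0.0, 0.0, -1.0]]
wrist_force: [3.2, -1.4, -1.2]
finger_gap: 61.0
finger_force: 25.0
```

Emit:
drive_tool([
  [0,0,0.1,0,0,0],
  [0,0,0,0,0,0],
  [0,0,0,0,0,0],
])

```text
clock: 11.6
ee_pos: [648.1, -142.7, 80.7]
eef_rot: [[0.661, -0.75, -0.0], [-0.75, -0.661, 0.0], [-0.0, 0.0, -1.0]]
wrist_force: [1.5, -1.9, -1.0]
finger_gap: 60.7
finger_force: 25.0
```

Emit:
drive_tool([
  [0,0,0,0,0,0],
  [0,0,0,0,0,0],
  [0,0,0,0,0,0],
  [0,0,0,0,0,0],
], jaw=7.6)

```text
clock: 12.0
ee_pos: [647.7, -142.5, 80.4]
eef_rot: [[0.661, -0.75, -0.001], [-0.75, -0.661, 0.0], [-0.001, 0.001, -1.0]]
wrist_force: [1.3, 0.0, -0.8]
finger_gap: 75.7
finger_force: 0.0
```

Emit:
drive_tool([
  [0,0,-0.5,0,0,0],
  [0,0,-1.5,0,0,0],
  [0,0,-2,0,0,0],
  [0,0,-1,0,0,0],
  [0,1,-0.3,0,0,0],
  [0,2.5,0,0,0,0],
  [0,3.5,0,0,0,0],
  [0,3.5,0,0,0,0],
])

```text
clock: 12.8
ee_pos: [567.7, -212.8, 133.2]
eef_rot: [[0.662, -0.75, -0.001], [-0.75, -0.662, 0.0], [-0.001, 0.001, -1.0]]
wrist_force: [-0.1, -0.3, 0.4]
finger_gap: 76.1
finger_force: 0.0
```

```bash
python3 - <<'E'
from h import *
plan(450.7,-271,16.6,-48.6)
L=[]
for c in("top","side"):
    im,d,W=cloud(c);T=W[...,2];r=np.hypot(W[...,0]-646.5,W[...,1]+142.3)
    m=(d>0)&(r>10)&(r<38)&(T>60)&(T<100); print(c,m.sum(),np.percentile(T[m],[5,25,50,75,95]))
    y,x={"top":(158,219),"side":(208,214)}[c];L.append(cv2.resize(im[y-40:y+40,x-40:x+40],(400,400),interpolation=cv2.INTER_CUBIC))
cv2.imwrite("pics/b2.png",np.hstack(L)[...,::-1])
E
```

```text
t 12.8 pos [ 567.72 -212.76  133.18] yaw -48.58 tilt [-0.  0. -1.] gap 76.1 F [-0.08 -0.34  0.37] grip 0.0
turn z 0.02 shift cm [-3.37 12.63 11.66]Traceback (most recent call last):
  File "<stdin>", line 6, in <module>
    return _quantile_unchecked(
        a, q, axis, out, overwrite_input, method, keepdims, weights)
    return _ureduce(a,
                    func=_quantile_ureduce_func,
    ...<5 lines>...
                    overwrite_input=overwrite_input,
                    method=method)
    r = func(a, **kwargs)
    result = _quantile(arr,
                       quantiles=q,
    ...<2 lines>...
                       out=out,
                       weights=wgt)
    slices_having_nans = np.isnan(arr[-1, ...])
                                  ~~~^^^^^^^^^
IndexError: index -1 is out of bounds for axis 0 with size 0
```

Emit:
drive_tool([
  [-0.8,3,0,0,0,0],
  [-0.9,3.2,0,0,0,0],
  [-0.9,3,0,0,0,0],
  [-0.6,2.2,0,0,0,0],
  [-0.2,1.2,1,0,0,0],
  [0,0,2,0,0,0],
  [0,0,1,0,0,0],
  [0,0,0,0,0,0],
])

```text
clock: 13.65
ee_pos: [451.0, -268.8, 91.0]
eef_rot: [[0.661, -0.75, -0.004], [-0.75, -0.661, 0.003], [-0.005, 0.001, -1.0]]
wrist_force: [-0.5, -0.3, -0.4]
finger_gap: 76.2
finger_force: 0.0
```

```bash
python3 - <<'E'
from h import *
plan(450.7,-271,16.6,-48.6)
L=[]
for c in("top","side"):
    im,d,W=cloud(c);T=W[...,2];r=np.hypot(W[...,0]-646.5,W[...,1]+142.3)
    m=(d>0)&(r>12)&(r<30)&(T>60)&(T<100); print(c,m.sum(),np.percentile(T[m],[5,25,50,75,95]) if m.any() else "")
    if m.any(): A=np.c_[W[m][:,:2]-[646.5,-142.3],np.ones(m.sum())]; print("plane",np.linalg.lstsq(A,T[m],rcond=None)[0])
    y,x={"top":(158,219),"side":(208,214)}[c];L.append(cv2.resize(im[y-40:y+40,x-40:x+40],(400,400),interpolation=cv2.INTER_CUBIC))
cv2.imwrite("pics/b2.png",np.hstack(L)[...,::-1])
E
```

```text
t 13.65 pos [ 450.97 -268.83   91.01] yaw -48.62 tilt [-0.  0. -1.] gap 76.2 F [-0.55 -0.25 -0.38] grip 0.0
turn z -0.02 shift cm [0.14 0.16 7.44]
top 218 [78.19 80.94 82.9  84.89 87.29]
plane [-0.01 -0.01 82.84]
side 214 [74.14 81.15 82.74 84.17 86.74]
plane [ 0.02 -0.07 82.27]
```

View pics/b2.png

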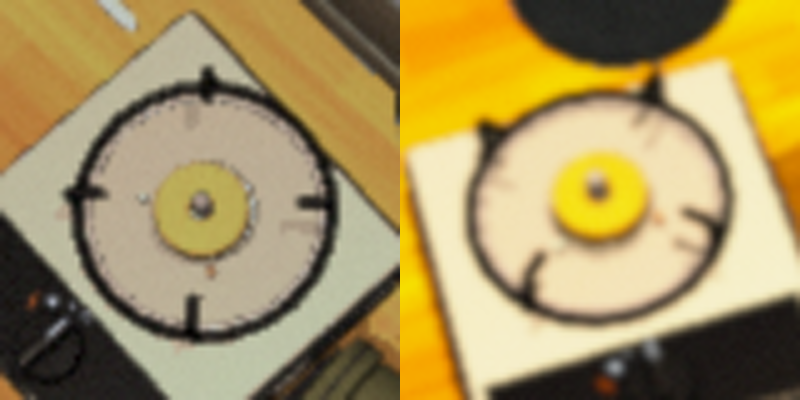

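Both crops show the brass ring flat around the post, centred at (202,210) and (600,195), with its top at about 83–84 mm, so it is home. Next is the cap.

Emit:
drive_tool([
  [0,0,1.5,0,0,0],
  [0,0,2,0,0,0],
  [0,0,1.5,0,0,0],
  [0,0,0.7,0,0,0],
  [0,0,0,0,0,0],
  [0,0,0,0,0,0],
  [0,0,0,0,0,0],
])

```text
clock: 14.45
ee_pos: [453.0, -270.4, 37.6]
eef_rot: [[0.661, -0.75, 0.001], [-0.75, -0.661, -0.001], [0.002, -0.0, -1.0]]
wrist_force: [0.1, -0.7, 0.3]
finger_gap: 76.0
finger_force: 0.0
```

```bash
python3 -c "
from h import *
plan(450.7,-271,16.6,-48.6)"
```

```text
t 14.45 pos [ 452.99 -270.43   37.61] yaw -48.63 tilt [ 0. -0. -1.] gap 76.0 F [ 0.06 -0.75  0.3 ] grip 0.0
turn z -0.03 shift cm [-0.11  0.21  2.1 ]
```

Emit:
drive_tool([
  [-0.1,0.2,0.8,0,0,0],
  [0,0,0.8,0,0,0],
  [0,0,0.4,0,0,0],
  [0,0,0.1,0,0,0],
  [0,0,0,0,0,0],
  [0,0,0,0,0,0],
])

```text
clock: 15.05
ee_pos: [450.2, -270.5, 15.5]
eef_rot: [[0.661, -0.75, 0.0], [-0.75, -0.661, -0.0], [0.0, -0.0, -1.0]]
wrist_force: [0.0, -0.3, 0.2]
finger_gap: 76.2
finger_force: 0.0
```

Emit:
drive_tool([
  [0,0,0,0,0,0],
  [0,0,0,0,0,0],
  [0,0,0,0,0,0],
  [0,0,0,0,0,0],
  [0,0,0,0,0,0],
  [0,0,0,0,0,0],
], jaw=4.2, force=10)

```text
clock: 15.65
ee_pos: [450.2, -270.4, 15.6]
eef_rot: [[0.661, -0.75, 0.0], [-0.75, -0.661, 0.0], [0.0, -0.0, -1.0]]
wrist_force: [1.4, -0.1, -0.3]
finger_gap: 47.4
finger_force: 10.0
```

Emit:
drive_tool([
  [0,0,0,0,0,0],
  [0,0,0,0,0,0],
  [0,0,0,0,0,-5],
  [0,0,0,0,0,-8],
  [0,0,0,0,0,-8],
  [0,0,0,0,0,-8],
  [0,0,0,0,0,-8],
  [0,0,0,0,0,-8],
], jaw=6.2)

```text
clock: 16.45
ee_pos: [450.1, -270.6, 15.7]
eef_rot: [[0.998, -0.058, 0.0], [-0.058, -0.998, -0.0], [0.0, 0.0, -1.0]]
wrist_force: [-0.1, -0.2, 0.3]
finger_gap: 61.8
finger_force: 0.0
```

Emit:
drive_tool([
  [0,0,0,0,0,-8],
  [0,0,0,0,0,-8],
  [0,0,0,0,0,-8],
  [0,0,0,0,0,-8],
  [0,0,0,0,0,-8],
  [0,0,0,0,0,-5],
  [0,0,0,0,0,0],
  [0,0,0,0,0,0],
])

```text
clock: 17.25
ee_pos: [450.1, -270.5, 15.7]
eef_rot: [[0.752, 0.66, -0.0], [0.66, -0.752, -0.0], [-0.0, -0.0, -1.0]]
wrist_force: [-0.3, -0.8, -0.0]
finger_gap: 62.0
finger_force: 0.0
```

Emit:
drive_tool([
  [0,0,0,0,0,0],
  [0,0,0,0,0,0],
  [0,0,0,0,0,0],
  [0,0,0,0,0,0],
  [0,0,0,0,0,0],
  [0,0,0,0,0,0],
], jaw=4.2, force=20)

```text
clock: 17.85
ee_pos: [450.2, -270.5, 15.7]
eef_rot: [[0.75, 0.661, 0.0], [0.661, -0.75, -0.0], [0.0, 0.0, -1.0]]
wrist_force: [0.1, -0.9, -1.0]
finger_gap: 47.5
finger_force: 20.0
```

```bash
python3 -c "
from h import *
plan(647.8,-142.6,145,41.4)"
```

```text
t 17.85 pos [ 450.2  -270.53   15.68] yaw 41.37 tilt [ 0.  0. -1.] gap 47.5 F [ 0.13 -0.87 -0.99] grip 20.0
turn z -0.03 shift cm [ 23.28   3.47 -12.93]
```

Emit:
drive_tool([
  [0,0,-1,0,0,0],
  [0,0,-2.5,0,0,0],
  [0,0,-3,0,0,0],
  [0,0,-3,0,0,0],
  [0,0,-2,0,0,0],
  [0.5,0,-1,0,0,0],
  [2,0.3,0,0,0,0],
  [3.5,0.5,0,0,0,0],
])

```text
clock: 18.65
ee_pos: [500.1, -236.9, 140.8]
eef_rot: [[0.752, 0.659, -0.0], [0.659, -0.752, -0.0], [-0.0, -0.0, -1.0]]
wrist_force: [1.2, -1.0, -1.0]
finger_gap: 47.5
finger_force: 20.0
```

Emit:
drive_tool([
  [4,0.6,0,0,0,0],
  [4,0.6,0,0,0,0],
  [3.5,0.5,0,0,0,0],
  [2.8,0.5,0,0,0,0],
  [1.8,0.3,0,0,0,0],
  [0.8,0.1,0,0,0,0],
  [0.3,0.1,0,0,0,0],
  [0,0,0,0,0,0],
])

```text
clock: 19.45
ee_pos: [646.9, -143.4, 140.1]
eef_rot: [[0.75, 0.661, -0.001], [0.661, -0.75, 0.0], [-0.001, -0.001, -1.0]]
wrist_force: [0.7, 0.4, -1.4]
finger_gap: 47.9
finger_force: 20.0
```

Emit:
drive_tool([
  [0,0,0.4,0,0,0],
  [0,0,0.4,0,0,0],
  [0,0,0.4,0,0,0],
  [0,0,0.2,0,0,0],
  [0,0,0,0,0,0],
  [0,0,0,0,0,0],
  [0,0,0,0,0,0],
  [0,0,0,0,0,0],
])

```text
clock: 20.25
ee_pos: [647.6, -143.4, 126.9]
eef_rot: [[0.75, 0.661, 0.0], [0.661, -0.75, -0.0], [0.0, 0.0, -1.0]]
wrist_force: [0.1, 0.0, -1.4]
finger_gap: 47.4
finger_force: 20.0
```

```bash
python3 -c "
from h import *
plan(647.8,-142.6,95.7,41.4)"
```

```text
t 20.25 pos [ 647.56 -143.44  126.94] yaw 41.38 tilt [ 0.  0. -1.] gap 47.4 F [ 0.12  0.04 -1.43] grip 20.0
turn z -0.02 shift cm [ 0.07 -0.05  3.12]
```

Emit:
drive_tool([
  [0.08,0.02,0.4,0,0,0],
  [0,0,0.4,0,0,0],
  [0,0,0.4,0,0,0],
  [0,0,0.3,0,0,0],
  [0,0,0.2,0,0,0],
  [0,0,0,0,0,0],
  [0,0,0,0,0,0],
])

```text
clock: 20.95
ee_pos: [648.1, -143.1, 109.7]
eef_rot: [[0.75, 0.661, -0.0], [0.661, -0.75, 0.0], [-0.0, -0.0, -1.0]]
wrist_force: [0.2, -0.6, -1.0]
finger_gap: 47.5
finger_force: 20.0
```

Threaded with no side force. The remaining 14 mm goes slowly.

Emit:
drive_tool([
  [0,0,0.3,0,0,0],
  [0,0,0.4,0,0,0],
  [0,0,0.3,0,0,0],
  [0,0,0.2,0,0,0],
  [0,0,0.1,0,0,0],
  [0,0,0.05,0,0,0],
  [0,0,0,0,0,0],
  [0,0,0,0,0,0],
])

```text
clock: 21.75
ee_pos: [648.1, -143.0, 96.2]
eef_rot: [[0.75, 0.661, -0.0], [0.661, -0.75, 0.0], [-0.0, -0.0, -1.0]]
wrist_force: [0.5, 0.2, -1.2]
finger_gap: 47.8
finger_force: 20.0
```

Emit:
drive_tool([
  [0,0,0,0,0,0],
  [0,0,0,0,0,0],
  [0,0,0,0,0,0],
  [0,0,-0.5,0,0,0],
  [0,0,-1.5,0,0,0],
  [0,0,-2,0,0,0],
  [0,0,-1.5,0,0,0],
  [0,-1.5,0,0,0,0],
], jaw=6.2)

```text
clock: 22.55
ee_pos: [640.7, -133.0, 155.8]
eef_rot: [[0.751, 0.66, 0.007], [0.66, -0.751, -0.002], [0.004, 0.007, -1.0]]
wrist_force: [-0.2, -0.2, -0.2]
finger_gap: 61.9
finger_force: 0.0
```

Emit:
drive_tool([
  [0,-3,0,0,0,0],
  [0,-3.5,0,0,0,0],
  [0,-3,0,0,0,0],
  [0,-1.7,0,0,0,0],
  [0,-0.8,0,0,0,5],
  [0,0,0,0,0,8],
  [0,0,0,0,0,8],
  [0,0,0,0,0,8],
], jaw=4.5)

```text
clock: 23.35
ee_pos: [558.5, -41.4, 151.0]
eef_rot: [[0.978, 0.209, -0.0], [0.209, -0.978, -0.0], [-0.0, 0.0, -1.0]]
wrist_force: [0.1, 0.0, -0.1]
finger_gap: 45.0
finger_force: 0.0
```

Emit:
drive_tool([
  [0,0,0,0,0,8],
  [0,0,0,0,0,8],
  [0,0,0,0,0,8],
  [0,0,0,0,0,8],
  [0,0,0,0,0,8],
  [0,0,0,0,0,8],
  [0,0,0,0,0,8],
  [0,0,0,0,0,5],
])

```text
clock: 24.15
ee_pos: [558.5, -41.5, 150.9]
eef_rot: [[0.658, -0.753, -0.0], [-0.753, -0.658, -0.0], [-0.0, 0.0, -1.0]]
wrist_force: [-1.3, 0.1, -0.5]
finger_gap: 44.7
finger_force: 0.0
```

```bash
python3 - <<'E'
from h import *
plan(558.9,-41.4,88,-48.6)
L=[]
for c in("top","side"):
    im,d,W=cloud(c);T=W[...,2];r=np.hypot(W[...,0]-646.5,W[...,1]+142.3)
    for a,b in((11,20),(26,30)):
        m=(d>0)&(r>a)&(r<b)&(T>60)&(T<110); print(c,m.sum(),np.percentile(T[m],[5,50,95]) if m.any() else "")
    y,x={"top":(170,205),"side":(220,214)}[c];L.append(cv2.resize(im[y-45:y+45,x-45:x+45],(400,400),interpolation=cv2.INTER_CUBIC))
cv2.imwrite("pics/b3.png",np.hstack(L)[...,::-1])
E
```

```text
t 24.15 pos [558.54 -41.54 150.91] yaw -48.88 tilt [-0.  0. -1.] gap 44.7 F [-1.29  0.05 -0.47] grip 0.0
turn z -0.28 shift cm [ 0.01 -0.04  6.29]
top 79 [90.42 95.01 98.84]
top 64 [77.21 82.87 87.  ]
side 0 
side 0
```

View pics/b3.png

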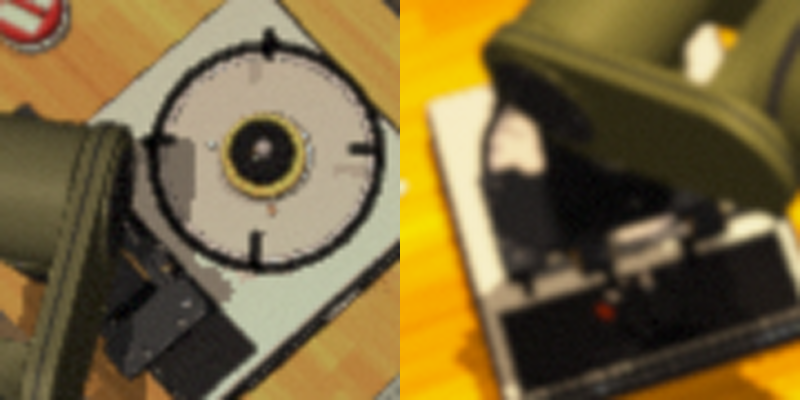

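The top crop shows the black cap centred on the brass ring at (263,152). Its top is at about 95–96 mm, so it lies flat. Next is the knob.

Emit:
drive_tool([
  [0,0,1.5,0,0,0],
  [0,0,2,0,0,0],
  [0,0,1.5,0,0,0],
  [0,0,0.8,0,0,0],
  [0,0,0.4,0,0,0],
  [0,0,0.1,0,0,0],
  [0,0,0,0,0,0],
  [0,0,0,0,0,0],
])

```text
clock: 25.05
ee_pos: [559.5, -41.9, 89.0]
eef_rot: [[0.661, -0.75, 0.002], [-0.75, -0.661, -0.0], [0.001, -0.001, -1.0]]
wrist_force: [-0.5, -0.1, 0.3]
finger_gap: 44.8
finger_force: 0.0
```

Emit:
drive_tool([
  [0,0,0,0,0,0],
  [0,0,0,0,0,0],
  [0,0,0,0,0,0],
  [0,0,0,0,0,0],
  [0,0,0,0,0,0],
  [0,0,0,0,0,0],
], jaw=0.4, force=40)

```text
clock: 25.65
ee_pos: [559.5, -41.2, 88.3]
eef_rot: [[0.661, -0.751, 0.002], [-0.751, -0.661, 0.001], [0.0, -0.002, -1.0]]
wrist_force: [2.8, 2.0, -1.2]
finger_gap: 9.6
finger_force: 40.0
```

Emit:
drive_tool([
  [0,0,0.2,0,0,0],
  [0,0,0.3,0,0,0],
  [0,0,0.3,0,0,0],
  [0,0,0.1,0,0,0],
  [0,0,0,0,0,0],
  [0,0,0,0,0,0],
  [0,0,0,0,0,0],
])

```text
clock: 26.35
ee_pos: [559.7, -41.3, 80.5]
eef_rot: [[0.661, -0.75, 0.002], [-0.75, -0.661, 0.001], [0.0, -0.002, -1.0]]
wrist_force: [-0.9, 3.4, 7.3]
finger_gap: 9.6
finger_force: 40.0
```

Emit:
drive_tool([
  [0,0,0.15,0,0,0],
  [0,0,0,0,0,0],
  [0,0,0,0,0,0],
])

```text
clock: 26.65
ee_pos: [559.8, -41.3, 80.1]
eef_rot: [[0.661, -0.75, 0.001], [-0.75, -0.661, 0.001], [0.0, -0.002, -1.0]]
wrist_force: [-3.3, 4.4, 13.0]
finger_gap: 9.6
finger_force: 40.0
```

Emit:
drive_tool([
  [0,0,0,0,0,-4],
  [0,0,0,0,0,-5],
  [0,0,0,0,0,-5],
  [0,0,0,0,0,-5],
  [0,0,0,0,0,-5],
  [0,0,0,0,0,-5],
])

```text
clock: 27.25
ee_pos: [559.6, -41.8, 80.1]
eef_rot: [[0.942, -0.334, 0.001], [-0.334, -0.942, 0.0], [0.001, -0.0, -1.0]]
wrist_force: [-4.3, 2.1, 12.1]
finger_gap: 10.0
finger_force: 40.3
```

```bash
python3 -c "
from h import *
plan(559.5,-41.4,80,20.2);print(bot.get_state()['moment'])"
```

```text
t 27.25 pos [559.63 -41.83  80.13] yaw -19.53 tilt [ 0. -0. -1.] gap 10.0 F [-4.32  2.06 12.11] grip 40.3
turn z -39.73 shift cm [ 0.   -0.04  0.01]
[ 0.33  0.86 -0.54]
```

Emit:
drive_tool([
  [0,0,0,0,0,0],
  [0,0,0,0,0,-5],
  [0,0,0,0,0,-6],
  [0,0,0,0,0,-6],
  [0,0,0,0,0,-6],
  [0,0,0,0,0,-6],
  [0,0,0,0,0,-6],
  [0,0,0,0,0,-4],
], force=55)

```text
clock: 28.05
ee_pos: [559.6, -42.9, 80.2]
eef_rot: [[0.942, 0.335, 0.001], [0.335, -0.942, -0.003], [-0.0, 0.003, -1.0]]
wrist_force: [-3.8, -0.4, 12.2]
finger_gap: 9.6
finger_force: 55.0
```

```bash
python3 -c "
from h import *
plan(559.5,-41.4,80,20.2);print(bot.get_state()['moment'])"
```

```text
t 28.05 pos [559.55 -42.94  80.15] yaw 19.59 tilt [-0.  0. -1.] gap 9.6 F [-3.82 -0.43 12.21] grip 55.0
turn z -0.61 shift cm [ 0.05 -0.15  0.02]
[-0.2   0.82 -0.08]
```

Emit:
drive_tool([
  [0,0,0,0,0,-1],
  [0,0,0,0,0,-1],
  [0,0,0,0,0,0],
  [0,0,0,0,0,0],
])

```text
clock: 28.45
ee_pos: [559.5, -43.0, 80.1]
eef_rot: [[0.931, 0.365, 0.001], [0.365, -0.931, -0.003], [-0.0, 0.003, -1.0]]
wrist_force: [-4.0, -1.0, 13.1]
finger_gap: 10.0
finger_force: 55.0
```

```bash
python3 - <<'E'
from h import *
plan(559.5,-41.4,80,20.2);print(bot.get_state()['moment'])
L=[]
for c in("top","side"):
    im,d,W=cloud(c)
    y,x={"top":(170,205),"side":(230,220)}[c];L.append(cv2.resize(im[y-45:y+45,x-45:x+45],(400,400),interpolation=cv2.INTER_CUBIC))
cv2.imwrite("pics/b4.png",np.hstack(L)[...,::-1])
E
```

```text
t 28.45 pos [559.54 -43.03  80.13] yaw 21.39 tilt [-0.  0. -1.] gap 10.0 F [-3.98 -0.96 13.12] grip 55.0
turn z 1.19 shift cm [ 0.05 -0.15  0.01]
[-0.11  0.86 -0.13]
```

View pics/b4.png

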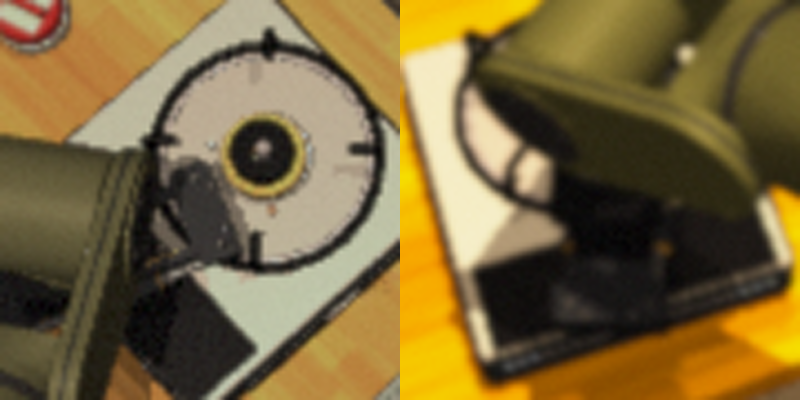

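The ring and cap are still in place at (263,152). The end stop has not shown clearly in the moment yet, so I turn a little further until it does.

Emit:
drive_tool([
  [0,0,0,0,0,-1],
  [0,0,0,0,0,-1],
  [0,0,0,0,0,-1],
  [0,0,0,0,0,0],
  [0,0,0,0,0,0],
])

```text
clock: 29.05
ee_pos: [559.7, -42.9, 80.2]
eef_rot: [[0.912, 0.41, 0.001], [0.41, -0.912, -0.002], [0.0, 0.002, -1.0]]
wrist_force: [-3.2, -1.1, 13.3]
finger_gap: 9.7
finger_force: 55.6
```

```bash
python3 -c "
from h import *
plan(559.5,-41.4,80,20.2);print(bot.get_state()['moment'])"
```

```text
t 29.05 pos [559.68 -42.94  80.15] yaw 24.22 tilt [ 0.  0. -1.] gap 9.7 F [-3.23 -1.07 13.3 ] grip 55.6
turn z 4.02 shift cm [ 0.04 -0.15  0.02]
[-0.18  0.8  -0.88]
```

Emit:
drive_tool([
  [0,0,0,0,0,0],
  [0,0,0,0,0,0],
  [0,0,0,0,0,0],
  [0,0,0,0,0,0],
  [0,0,0,0,0,0],
])

```text
clock: 29.55
ee_pos: [559.7, -43.0, 80.1]
eef_rot: [[0.912, 0.41, 0.001], [0.41, -0.912, -0.002], [0.0, 0.002, -1.0]]
wrist_force: [-4.4, -0.5, 11.8]
finger_gap: 10.0
finger_force: 55.6
```

```bash
python3 -c "
from h import *
plan(559.5,-41.4,80,20.2);m=bot.get_state()['moment'];print(m)
if m[2]<-0.3: print(bot.sign_off())"
```

```text
t 29.55 pos [559.68 -42.98  80.15] yaw 24.22 tilt [ 0.  0. -1.] gap 10.0 F [-4.38 -0.53 11.83] grip 55.6
turn z 4.02 shift cm [ 0.04 -0.15  0.01]
[-0.15  0.78 -0.85]
the job is handed in; nothing more can be done
None
```

I handed the job in at 29.6 s with the brass ring on its seat, the black cap flat on the ring, and the arm still holding the knob pushed in and turned against its spark end stop; the soap, tin and timer were not touched.

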